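Tilt the strainer plate out of a soaking bath and lay it to drain

TASK

Take the perforated metal strainer plate out of the deep, empty soaking bath: a cover is fixed over part of the bath's mouth, so use the blue grip to lift the plate's open end first and draw it out tilted. Lay it gently, flat and grip upward, inside the rim of the grey draining rack and let go. Do not push over or shift the tape roll or the brown bottle.

Things in the scene. Friction and masses are not known exactly. Their poses are not given: they have to be found in the camera images.
- bath: White open bath, fixed. Origin: centre of its underside; x along, y across, z up. Outside 178 x 107 mm plus a 4 mm lip, 84 mm high; walls and floor 6 mm; inside 166 mm long (x -83 to +83), 95 wide, 78 deep. A fixed clear cover on top (84 to 90 mm above the worktop) closes the mouth from the -x wall to x = -24; from x = -24 to +83 it is open. Its -x end faces roughly to the robot.
- cover_edge (a point): Middle of the free edge of the bath's cover (a blue strip 7 mm wide), at the cover's underside, 84 mm above the worktop.
- plate_grip (a point): Grasp point on the strainer plate's upright handle: a blue grip 12 mm thick (y), 36 mm long (x), from 76 to 120 mm above the plate's underside, on a metal strap 24 mm (x) by 6 mm (y) below it. The point lies at the grip's middle in x and y, 100 mm above the plate's underside (about 22 mm above the bath's rim at the start), 45 mm along +x from the plate's centre. Axes as the plate's.
- plate_centre (a point): Centre of the strainer plate, 3 mm above its underside. Loose grey metal plate with small dark holes, 150 mm (x) x 80 (y) x 6 mm, z out of its upper face, 0.15 to 0.31 kg with grip. At the start flat on the bath's floor, x within 2 degrees of the bath's, the end without grip (-x) under the cover, 5 to 11 mm from the -x wall.
- plate_near_edge (a point): Middle of the plate's end edge at -x (the end under the cover at the start), 75 mm from its centre, half-way through its thickness.
- plate_far_edge (a point): Middle of the plate's end edge at +x (the end near the grip, in the open part of the mouth), 75 mm from its centre, half-way through its thickness.
- rack: Low grey draining rack, fixed, outside 186 x 116 mm. Origin at the centre of its underside on the worktop; x along its length, y across, z up. Rim 22 mm high and 6 mm thick; inside 174 x 104 mm; seven white cross ribs whose tops are 12 mm above the worktop carry the plate.
- tape_roll: Tan roll of tape lying flat, 96 mm across, 48 mm high, loose, bystander behind the gap between bath and rack. Origin at the centre of its underside, z up.
- oil_bottle: Small brown dropper bottle with black cap, 27 mm across, 83 mm high, loose, bystander at the left. Origin at the centre of its underside, z up.
Things that resemble listed ones, but are neither listed nor needed, are in the scene too. Leave any yellow look-alike of the part that bears plate_grip alone.

How it is judged:
By the outcome, as a careful person would: the job done as asked, in the order asked, and still so for the second after the job is handed in, with the robot touching nothing.
It also fails if it takes over 51 s, if anything falls off the work surface, if the arm or the gripper's body presses on something with over 40 N, if the wrist force passes 120 N, or if a joint passes its speed limit or range.

ROBOT

A 6-joint arm with a two-finger parallel gripper is mounted at the origin on a cart in front of the work surface, level with it; the furniture and walls round the work are solid. World frame = base frame: x ahead of the robot, y to its left, z up, the work surface at z = 0. Lengths are in m, angles in rad, forces in N, time in s.
With the tool pointing down it reaches from about 0.35 to 0.775 m from the base axis. Payload 7.3 kg.
Tool frame: the origin (TCP) lies at the very end of the fingers, on their centre line; the grasp point (between the pads) lies 19 mm behind it; z points along the fingers, x is the direction in which the jaws open and shut, and the axes are right-handed (so a half turn about z gives the same grasp; the last joint's range is limited). The gripper opens to 92 mm and grips with 3 to 60 N. Pads are 19 mm wide; open, the fingers measure 130 mm over their backs; the gripper's body (75 mm by 190 mm) begins 47 mm behind the grasp point.
Start: joints at [0.984, 0.342, 1.524, -0, 1.275, -0.146], TCP at [0.224, 0.475, 0.227] pointing down, gripper open.
Joint ranges: [-2.53, 2.53], [-0.77, 2.02], [0.04, 2.7], [-1, 4.14], [0.28, 2.66], [-3.11, 3.11]. Speed limits (rad/s): [2.57, 2.57, 3.14, 3.14, 3.14, 3.14].

INTERFACE

Orientations are given as [roll, pitch, yaw] about the fixed x, y, z axes, in that order (R = Rz(yaw) Ry(pitch) Rx(roll)).
In Python, from cell import observe, read_camera, camera_params, hand_in gives the robot as it stands.
- The arm moves only by the tool apply_moves, never from a script. Its argument "increments" is a list of rows, each an object with "grip": the opening, from 0 (shut) to 1 (fully open); "linear": the shift along the world's x, y, z in mm, a list of three; "turn": the turn, a rotation vector about the world's x, y, z in units of 6 degrees (1.0 is 6 degrees), a list of three. A call has 1 to 10 rows; each row is the pose to reach, as a shift and turn from the pose commanded when the call began; what a row does not reach only later rows make up. A row lasts 1/10 s, in which the tool goes at most 50 mm and 8.59 degrees, less where a joint would pass 70% of its speed; a pose out of reach is approached as far as the arm can. A call with a gripper value outside its range is refused whole. The fingers move at their own pace and stop on an object; "grip_force" is the grip in N (left out, the last holds). Time passes only in rows, so rows that repeat a pose let the fingers close. It gives the time, the measured TCP pose, the force and the opening at its end, in the units of the state.
- observe(): the state, without advancing time (a new reading comes with each control period).
- read_camera(name): name is "side" or "top"; returns the picture (400x640x3 uint8, red, green, blue); there is no depth.
- camera_params(name): a dict with "camera_matrix" (3x3 intrinsics, pixels), "world_to_cam" (4x4, takes a point from world to camera coordinates). Camera axes: x right, y up, looking along -z (the intrinsics and any distortion apply to the point x, -y, -z); pixel columns grow to the right and rows downward; lengths in m; the calibration is good to about 2 mm. A picture is of the moment at which its call begins. camera_params takes no time and is no camera call.
- hand_in(): hands the job in, once; it reports no verdict.
The state is a dict: "time": time; "qpos": joint angles; "qvel": joint speeds; "joint_efforts": joint torques, N m; "tool_pos": TCP position; "tool_rot": TCP orientation; "contact_force": force on the tool from outside, world axes, zero at the start; "torque": the same for the moment, N m; "opening": finger opening in m.
Only numpy, scipy, OpenCV 4.12 (cv2) and the standard library are available. Lean on these libraries where they do the work, as an engineer would, in place of code of your own. Each camera call takes 0.05 s, during which the arm holds its last target.

## Working session

There is one attempt and no reset: what is moved stays moved. The work goes in short steps, Python scripts to look and compute and a tool call to move; the robot and the scene stay as the last step left them, time stands still between calls to the robot, and variables do not carry over. Pictures are saved under pics/ and viewed, and the job is handed in when it is done.

Besides the shell and the picture viewer there is one more tool, called by a JSON object that holds its "api" and its "payload". apply_moves: Moves the arm, as the interface text tells. Its arguments: {"type":"object","properties":{"increments":{"type":"array","items":{"type":"object","properties":{"grip":{"type":"number"},"linear":{"type":"array","items":{"type":"number"}},"turn":{"type":"array","items":{"type":"number"}}}}},"grip_force":{"type":"number"}},"required":["increments"]}

```bash
mkdir -p pics; ls; python3 - <<'E'
from cell import observe, read_camera, camera_params
import cv2
for n in("side","top"):
    im=read_camera(n); cv2.imwrite(f"pics/{n}0.png",im[:,:,::-1])
    p=camera_params(n); print(n,p)
print(observe())
E
```

```text
pics
side {'camera_matrix': array([[466.37540197,   0.        , 321.53122573],
       [  0.        , 466.37540197, 200.47345108],
       [  0.        ,   0.        ,   1.        ]]), 'world_to_cam': array([[-0.91731743, -0.398046  ,  0.00938656,  0.54401114],
       [ 0.14284428, -0.3070034 ,  0.94092743, -0.15182623],
       [-0.37165069,  0.86446995,  0.33847816, -1.14670943],
       [ 0.        ,  0.        ,  0.        ,  1.        ]])}
top {'camera_matrix': array([[468.70226705,   0.        , 319.33075536],
       [  0.        , 468.70226705, 197.90306964],
       [  0.        ,   0.        ,   1.        ]]), 'world_to_cam': array([[-0.00500277, -0.99998498,  0.00223816,  0.0584933 ],
       [ 0.99199058, -0.00468026,  0.12622516, -0.56612977],
       [-0.12621279,  0.00285171,  0.99199909, -1.42504065],
       [ 0.        ,  0.        ,  0.        ,  1.        ]])}
{'time': 0.1, 'qpos': array([ 9.84027185e-01,  3.42642324e-01,  1.52493358e+00,  3.69361948e-06,
        1.27536402e+00, -1.46015809e-01]), 'qvel': array([-1.42039616e-03, -2.89105349e-03, -3.55978140e-03, -2.72453230e-05,
        1.26318218e-03, -1.96641456e-03]), 'joint_efforts': array([ 1.71514497e-03, -4.32003629e+01, -2.44694871e+01,  7.17452145e-02,
        5.26009442e-02, -8.89342505e-05]), 'tool_pos': array([0.22376217, 0.47453143, 0.22611579]), 'tool_rot': array([-3.14139313e+00,  1.33241949e-03,  1.13004205e+00]), 'contact_force': array([0.39240337, 0.28662451, 0.08543436]), 'torque': array([-0.00864161,  0.01327422,  0.00030279]), 'opening': 0.09199058416257913}
```

View pics/side0.png

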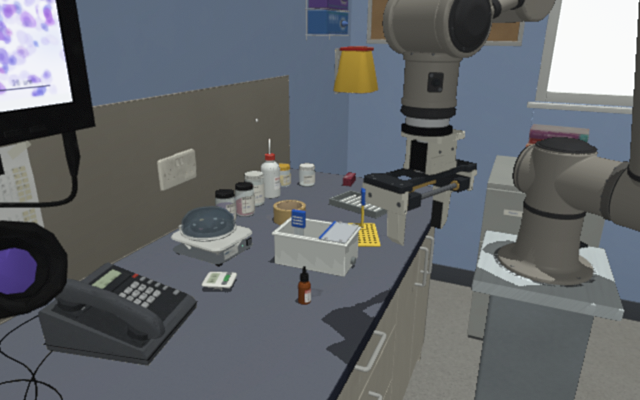

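View pics/top0.png

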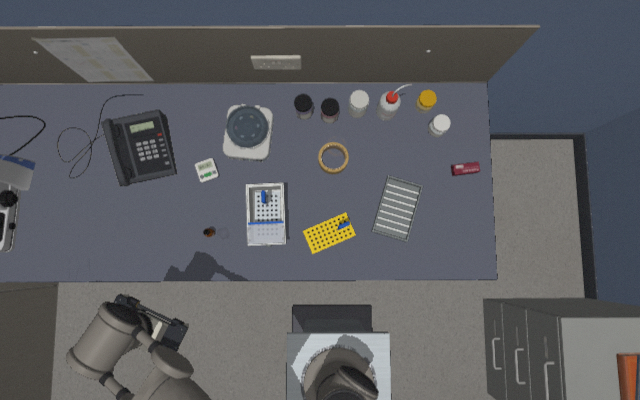

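The top view shows the bath at about (266,213) with a blue grip at (264,197) and the cover strip at (266,222). The rack is at (397,208), the tape roll at (333,157) and the bottle at (210,232). Two things could be taken for plate_grip: the blue grip on the grey plate in the bath (264,197), and the blue grip on the yellow look-alike plate (344,226). I choose the one in the bath and will check it in a close crop.

```bash
python3 - <<'E'
import cv2
t=cv2.imread("pics/top0.png"); s=cv2.imread("pics/side0.png")
cv2.imwrite("pics/t_crop.png",cv2.resize(t[170:260,200:320],None,fx=6.6,fy=6.6,interpolation=cv2.INTER_CUBIC))
cv2.imwrite("pics/t_crop2.png",cv2.resize(t[135:255,300:430],None,fx=5,fy=5,interpolation=cv2.INTER_CUBIC))
cv2.imwrite("pics/s_crop.png",cv2.resize(s[180:310,260:400],None,fx=4.6,fy=4.6,interpolation=cv2.INTER_CUBIC))
E
```

```text
(no output)
```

View pics/t_crop.png

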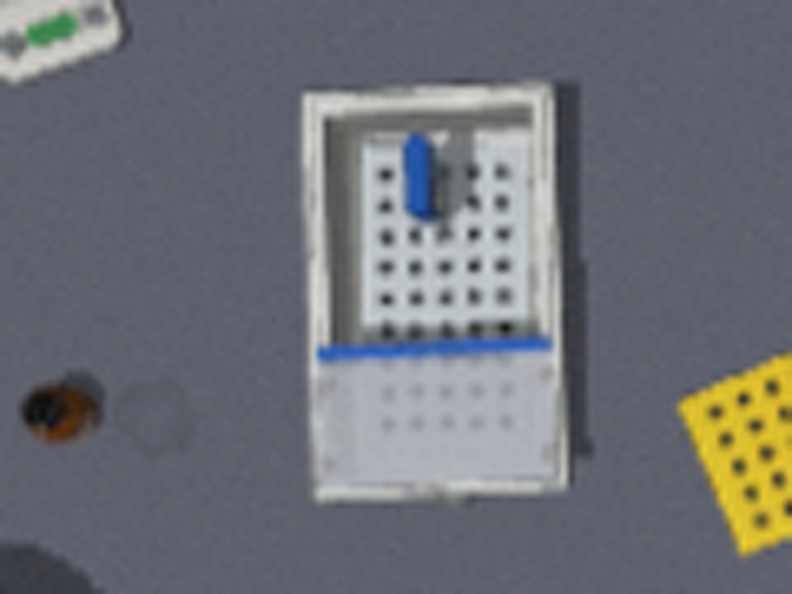

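View pics/t_crop2.png

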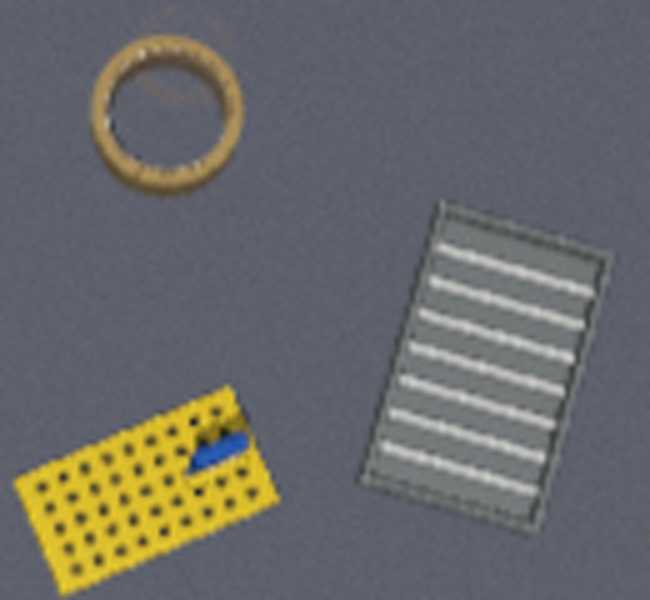

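View pics/s_crop.png

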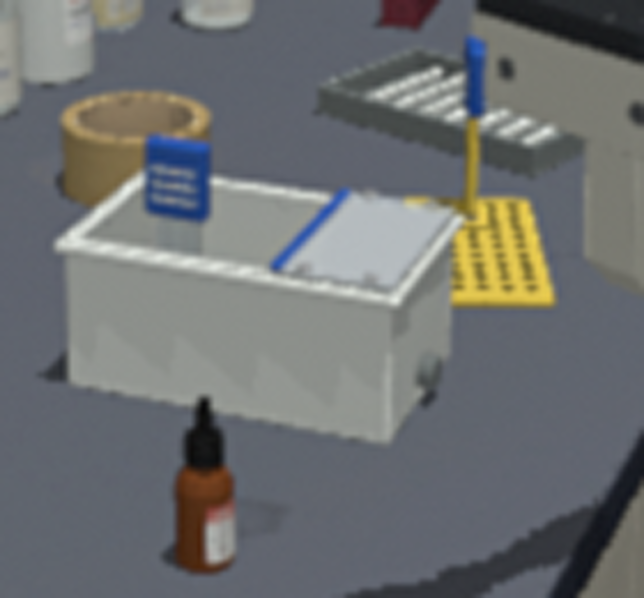

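```bash
cat > h.py <<'E'
import numpy as np, cv2
from scipy.optimize import least_squares
from cell import camera_params
P={n:camera_params(n) for n in("side","top")}
def proj(n,X):
    X=np.atleast_2d(X); p=P[n]; c=X@p["world_to_cam"][:3,:3].T+p["world_to_cam"][:3,3]
    q=np.c_[c[:,0],-c[:,1],-c[:,2]]@p["camera_matrix"].T
    return q[:,:2]/q[:,2:]
def back(n,uv,z):
    p=P[n];R=p["world_to_cam"][:3,:3];t=p["world_to_cam"][:3,3]
    d=np.linalg.solve(p["camera_matrix"],np.r_[uv,1]);d=R.T@np.array([d[0],-d[1],-d[2]]);o=-R.T@t
    return o+d*(z-o[2])/d[2]
def crop(c,off,f): return (np.array(c,float)+.5)/f-.5+np.array(off)
def T(pose,L):  # pose x,y,yaw ; L local pts
    L=np.atleast_2d(L).astype(float);c,s=np.cos(pose[2]),np.sin(pose[2])
    return np.c_[pose[0]+c*L[:,0]-s*L[:,1],pose[1]+s*L[:,0]+c*L[:,1],L[:,2]]
def fit(obs,x0):  # obs: list (cam,uv,local)
    def f(x): return np.concatenate([proj(n,T(x,l))[0]-uv for n,uv,l in obs])
    r=least_squares(f,x0); return r.x,f(r.x).reshape(-1,2)
E
python3 - <<'E'
from h import *
tc=lambda c:crop(c,(200,170),6.6); t2=lambda c:crop(c,(300,135),5); sc=lambda c:crop(c,(260,180),4.6)
L=lambda x,y,z:[x,y,z]
# bath: local +x away from robot = up in top image; local +y = world left = image left
a,b,z=.093,.0575,.084
ob=[("top",tc((303,93)),[a,b,z]),("top",tc((552,84)),[a,-b,z]),("top",tc((568,488)),[-a,-b,z]),("top",tc((316,498)),[-a,b,z]),
("side",sc((57,245)),[a,b,z]),("side",sc((388,302)),[-a,b,z])]
for sel in(ob[:4],ob):
    x,r=fit(sel,[.5,.1,0]);print("bath",x,"\n",r.round(1).tolist())
bath=x
e=np.mean([back("top",tc((318,353)),.09),back("top",tc((551,343)),.09)],0);print("strip far/mid",e, "model",T(bath,[-.024,0,.09]))
# rack
a,b,z=.093,.058,.022
ck=[("top",t2((438,202)),[a,b,z]),("top",t2((612,256)),[a,-b,z]),("top",t2((537,533)),[-a,-b,z]),("top",t2((361,484)),[-a,b,z])]
x,r=fit(ck,[.5,-.2,-.2]);print("rack",x,r.round(1).tolist())
print("tape",back("top",t2((167,110)),.048))
print("bottle",back("top",tc((44,412)),.083))
# plate
g=[("top",tc((362,140)),[.075,.04,.012]),("top",tc((536,128)),[.075,-.04,.012]),
("side",sc((147,136)),[.027+.036,0.006,.126]),("side",sc((211,144)),[.027,.006,.126]),("side",sc((208,221)),[.027,.006,.082])]
x,r=fit(g,[.5,.1,0]);print("plate",x,r.round(1).tolist(),"grip",T(x,[.045,0,.106]))
print("top pred grip top ends",[((proj("top",T(x,[q,0,.126]))[0]+.5-[200,170])*6.6).round() for q in(.063,.027)])
E
```

```text
bath [0.51427717 0.2177542  0.04194632] 
 [[-0.0, -0.0], [0.2, -0.4], [0.1, 0.1], [-0.3, 0.4]]
bath [0.51351205 0.21854692 0.03780382] 
 [[-0.2, 0.1], [0.1, -0.1], [-0.3, 0.4], [-0.7, 0.5], [-1.6, -1.8], [1.2, -1.4]]
strip far/mid [0.48698058 0.21691845 0.09      ] model [[0.4895292  0.21763985 0.09      ]]
rack [ 0.53468964 -0.1880512  -0.29010467] [[-0.2, -0.0], [0.4, -0.6], [0.2, 0.7], [-0.5, -0.0]]
tape [0.69480017 0.0123973  0.048     ]
bottle [0.45936226 0.39407188 0.083     ]
plate [0.51646842 0.21232564 0.08720654] [[0.9, 1.7], [-0.4, 1.2], [-1.0, -0.7], [-0.9, -0.6], [-0.2, -0.4]] grip [[0.56129741 0.21624497 0.106     ]]
top pred grip top ends [array([426., 135.]), array([432., 215.])]
```

```bash
cat > ov.py <<'E'
from h import *
def overlay(img,n,lines,off,size,f,out):
    c=cv2.resize(img[off[1]:off[1]+size[1],off[0]:off[0]+size[0]],None,fx=f,fy=f,interpolation=cv2.INTER_CUBIC)
    for pts,col in lines:
        q=((proj(n,pts)+.5-np.array(off))*f).round().astype(int)
        cv2.polylines(c,[q.reshape(-1,1,2)],True,col,1)
    cv2.imwrite(out,c)
def rect(pose,x0,x1,y0,y1,z): return T(pose,[[x0,y0,z],[x1,y0,z],[x1,y1,z],[x0,y1,z]])
def model(bath,plate):
    R=(0,0,255);G=(0,255,0)
    return [(rect(bath,-.093,.093,-.0575,.0575,.084),R),(rect(bath,-.089,.089,-.0535,.0535,0),R),
     (rect(plate,-.075,.075,-.04,.04,.012),G),(rect(plate,.027,.063,-.006,.006,.126),G),(rect(plate,.027,.063,-.006,.006,.082),(0,255,255))]
E
python3 - <<'E'
from ov import *
t=cv2.imread("pics/top0.png"); s=cv2.imread("pics/side0.png")
m=model([.5142,.2177,.042],[.516,.2195,.06])
overlay(t,"top",m,(240,175),(50,75),8,"pics/ot.png"); overlay(s,"side",m,(265,200),(110,80),7,"pics/os.png")
E
```

```text
(no output)
```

View pics/ot.png

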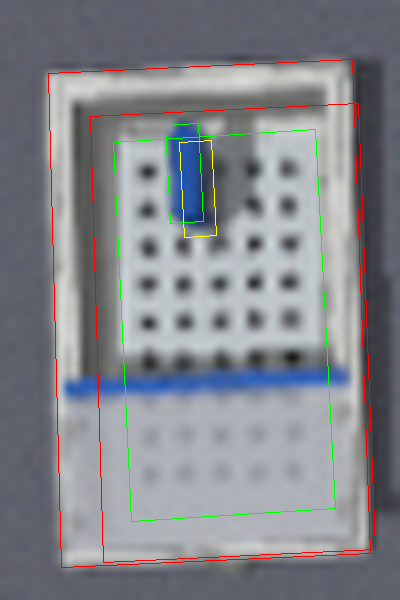

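View pics/os.png

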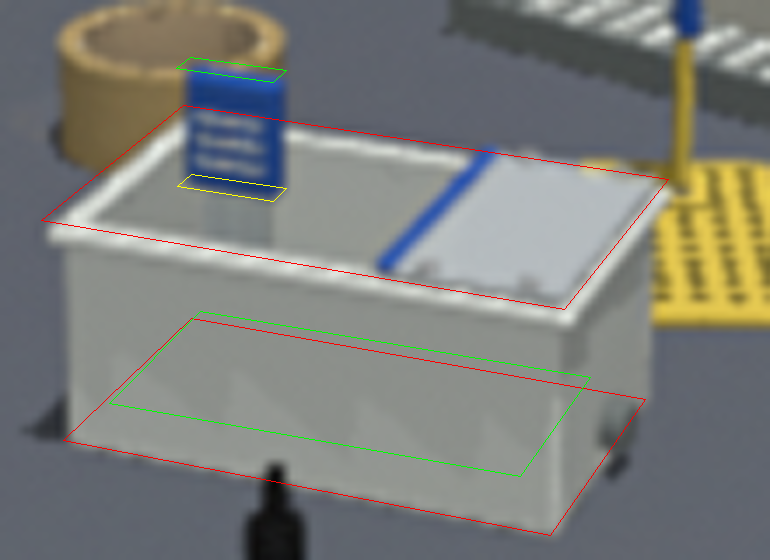

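```bash
python3 - <<'E'
from ov import *
t=cv2.imread("pics/top0.png"); s=cv2.imread("pics/side0.png")
cr=lambda c:(np.array(c)+.5)/8-.5+[240,175]
hs=[((148,172),.06,.03),((288,168),.06,-.03),((148,209),.045,.03),((290,206),.045,-.03),((148,247),.03,.03),((290,245),.03,-.03),((220,245),.03,0),((149,284),.015,.03),((184,284),.015,.015),((220,283),.015,0),((255,283),.015,-.015),((290,282),.015,-.03),((149,322),0,.03),((219,320),0,0),((290,319),0,-.03),((151,435),-.045,.03),((293,434),-.045,-.03),((151,472),-.06,.03),((294,472),-.06,-.03)]
x,r=fit([("top",cr(c),[a,b,.012]) for c,a,b in hs],[.5,.2,0]); print(x,abs(r).max(0))
print(r.round(1).tolist())
print("grip",T(x,[.045,0,.106]))
m=model([.5142,.2177,.042],x)
overlay(t,"top",m,(240,175),(50,75),8,"pics/ot2.png"); overlay(s,"side",m,(265,200),(110,80),7,"pics/os2.png")
E
```

```text
[0.5169908  0.22071002 0.01854837] [0.7959704  0.36743898]
[[-0.6, -0.1], [0.8, 0.0], [-0.6, 0.0], [0.6, -0.0], [-0.6, -0.0], [0.7, -0.2], [-0.1, 0.0], [-0.7, 0.1], [-0.3, -0.0], [-0.0, -0.0], [0.3, -0.1], [0.7, -0.1], [-0.6, 0.1], [0.1, 0.1], [0.8, -0.0], [-0.8, 0.2], [0.6, -0.1], [-0.8, 0.4], [0.5, -0.1]]
grip [[0.56198306 0.22154465 0.106     ]]
```

View pics/ot2.png

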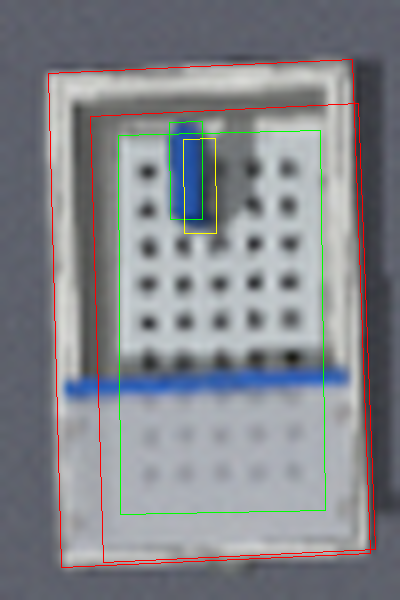

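Close crops confirm the choice: the grey plate's grip is at top px (263,197), upright on the perforated plate in the bath. The look-alike at (344,226) sits on the yellow plate. Plate centre is about (0.517, 0.221) with yaw 0.02, which puts its near end 10.7 mm from the -x wall, inside the stated 5–11 mm. The grasp point is about (0.562, 0.2215).

I'm moving above it first with the jaws part open, so the fingers fit inside the rim.

{"api": "apply_moves", "payload": {"increments": [{"grip": 0.4,"linear": [34,-25,2],"turn": [0,0,0.4]},{"grip": 0.4,"linear": [68,-51,2],"turn": [0,0,0.9]},{"grip": 0.4,"linear": [102,-76,2],"turn": [0,0,1.3]},{"grip": 0.4,"linear": [136,-102,2],"turn": [0,0,1.8]},{"grip": 0.4,"linear": [170,-127,2],"turn": [0,0,2.2]},{"grip": 0.4,"linear": [204,-153,2],"turn": [0,0,2.6]},{"grip": 0.4,"linear": [238,-178,2],"turn": [0,0,3.1]},{"grip": 0.4,"linear": [272,-204,2],"turn": [0,0,3.5]},{"grip": 0.4,"linear": [306,-229,2],"turn": [0,0,4.0]},{"grip": 0.4,"linear": [338,-253,2],"turn": [0,0,4.38]}], "grip_force": 45}}

```text
time: 1.1
tool_pos: [0.5632, 0.2204, 0.2283]
tool_rot: [-3.141, 0.0, 1.59]
contact_force: [-0.4, 0.3, 0.4]
opening: 0.0369
```

{"api": "apply_moves", "payload": {"increments": [{"grip": 0.4,"linear": [0,0,-20],"turn": [0,0,0]},{"grip": 0.4,"linear": [0,0,-45],"turn": [0,0,0]},{"grip": 0.4,"linear": [0,0,-60],"turn": [0,0,0]},{"grip": 0.4,"linear": [0,0,-70],"turn": [0,0,0]},{"grip": 0.4,"linear": [0,0,-70],"turn": [0,0,0]}]}}

```text
time: 1.6
tool_pos: [0.5611, 0.2216, 0.1571]
tool_rot: [-3.138, 0.001, 1.589]
contact_force: [0.3, 0.0, -0.0]
opening: 0.0369
```

```bash
python3 - <<'E'
from ov import *
from cell import *
s=read_camera("side")[:,:,::-1].copy(); t=read_camera("top")[:,:,::-1].copy()
cv2.imwrite("pics/t1.png",t)
cv2.imwrite("pics/side1.png",cv2.resize(s[100:300,230:410],None,fx=3,fy=3))
o=observe();print(o["time"],o["tool_pos"],o["tool_rot"],o["opening"],o["qpos"],o["contact_force"])
E
```

```text
1.7 [0.56222711 0.22203163 0.15925039] [ 3.14095578e+00 -2.39707784e-04  1.58888167e+00] 0.036799168678146275 [ 2.49339959e-01  5.42782350e-01  1.39325158e+00  9.35488405e-05
  1.20488386e+00 -1.33957508e+00] [-1.35868411 -0.34561216  1.00924827]
```

View pics/side1.png

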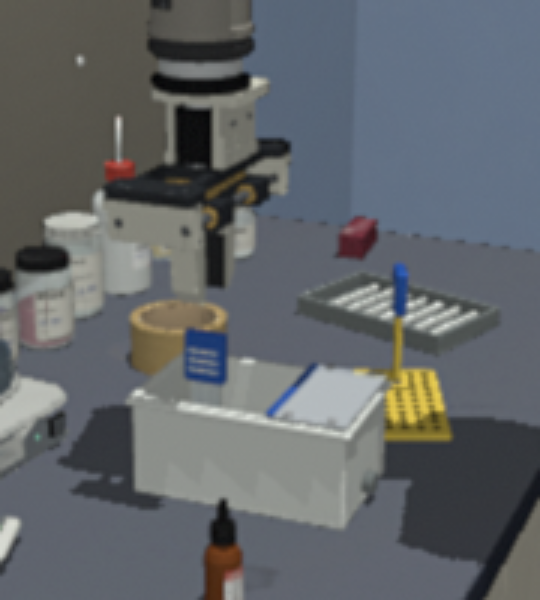

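The gripper hangs over the grip: fingertips at side px about (300,196), grip top at about (299,211). Descending now.

{"api": "apply_moves", "payload": {"increments": [{"grip": 0.4,"linear": [0,0,-12],"turn": [0,0,0]},{"grip": 0.4,"linear": [0,0,-24],"turn": [0,0,0]},{"grip": 0.4,"linear": [0,0,-36],"turn": [0,0,0]},{"grip": 0.4,"linear": [0,0,-48],"turn": [0,0,0]},{"grip": 0.4,"linear": [0,0,-58],"turn": [0,0,0]},{"grip": 0.4,"linear": [0,0,-68],"turn": [0,0,0]},{"grip": 0.4,"linear": [0,0,-68],"turn": [0,0,0]}]}}

```text
time: 2.4
tool_pos: [0.5611, 0.2216, 0.0889]
tool_rot: [-3.139, 0.001, 1.589]
contact_force: [-0.7, -0.9, 0.0]
opening: 0.0371
```

```bash
python3 - <<'E'
from ov import *
from cell import *
s=read_camera("side")[:,:,::-1].copy(); t=read_camera("top")[:,:,::-1].copy()
cv2.imwrite("pics/side2.png",cv2.resize(s[160:280,260:370],None,fx=5,fy=5,interpolation=2))
o=observe();print(o["time"],o["tool_pos"],o["tool_rot"],o["opening"],o["contact_force"])
E
```

```text
2.5 [0.56202619 0.22184828 0.09061491] [-3.14136212e+00 -4.30018669e-05  1.58866130e+00] 0.036695470574228166 [-0.28963329  0.44787288  0.36890534]
```

View pics/side2.png

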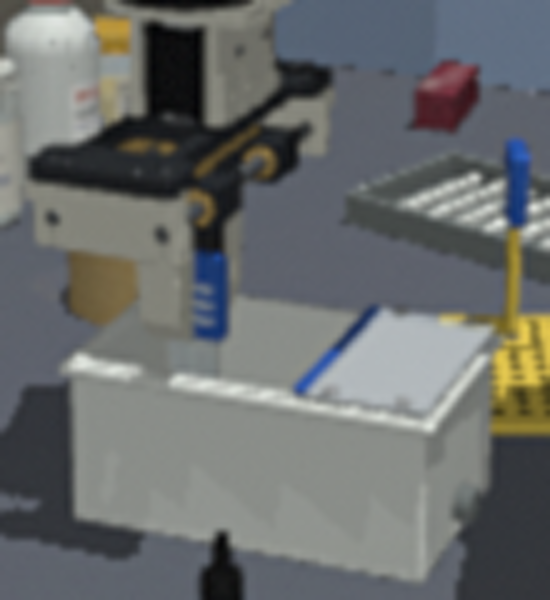

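The blue grip, at side crop (160–227, 250–340), lies between the fingers and the fingertips are clear above the rim. Closing.

{"api": "apply_moves", "payload": {"increments": [{"grip": 0.1,"linear": [0,0,0],"turn": [0,0,0]},{"grip": 0.05,"linear": [0,0,0],"turn": [0,0,0]},{"grip": 0.0,"linear": [0,0,0],"turn": [0,0,0]},{"grip": 0.0,"linear": [0,0,0],"turn": [0,0,0]},{"grip": 0.0,"linear": [0,0,0],"turn": [0,0,0]},{"grip": 0.0,"linear": [0,0,0],"turn": [0,0,0]}], "grip_force": 50}}

```text
time: 3.1
tool_pos: [0.5621, 0.2218, 0.0909]
tool_rot: [3.141, -0.0, 1.589]
contact_force: [-0.1, -1.1, 1.3]
opening: 0.012
```

The jaws closed at 12.0 mm, which matches the grip's thickness. Next I'll tilt the open end up, pivoting about the near end.

{"api": "apply_moves", "payload": {"increments": [{"grip": 0.0,"linear": [-1,0,3],"turn": [0,-0.2,0]},{"grip": 0.0,"linear": [-3,0,5.5],"turn": [0,-0.4,0]},{"grip": 0.0,"linear": [-5,0,8],"turn": [0.01,-0.6,0]},{"grip": 0.0,"linear": [-7,0,10.5],"turn": [0.01,-0.8,0]},{"grip": 0.0,"linear": [-9,0,13],"turn": [0.02,-1.0,0]},{"grip": 0.0,"linear": [-11,0,15.5],"turn": [0.02,-1.2,0]},{"grip": 0.0,"linear": [-13,0,18],"turn": [0.02,-1.4,0]},{"grip": 0.0,"linear": [-15,0,20.5],"turn": [0.03,-1.6,0]},{"grip": 0.0,"linear": [-17,0,23],"turn": [0.03,-1.8,0]},{"grip": 0.0,"linear": [-19,0,25],"turn": [0.04,-2.0,0]}]}}

```text
time: 4.1
tool_pos: [0.5428, 0.2219, 0.116]
tool_rot: [2.93, -0.001, 1.589]
contact_force: [-0.4, 0.2, -2.4]
opening: 0.0118
```

```bash
python3 - <<'E'
from ov import *
from cell import *
s=read_camera("side")[:,:,::-1].copy(); t=read_camera("top")[:,:,::-1].copy()
a=cv2.resize(s[160:280,260:370],(440,480),interpolation=2);b=cv2.resize(t[170:250,230:290],(360,480),interpolation=2)
cv2.imwrite("pics/c3.png",np.hstack([a,b]))
o=observe();print(o["time"],o["tool_pos"],o["tool_rot"],o["opening"],o["contact_force"],o["qpos"])
E
```

```text
4.2 [0.54222974 0.22188659 0.11592259] [ 2.93161885e+00 -4.65986856e-04  1.58911385e+00] 0.012002696261077824 [ 0.57368853  0.3604193  -2.40840826] [ 0.28772953  0.46674446  1.68752592 -0.07785942  0.7861115  -1.25186622]
```

View pics/c3.png

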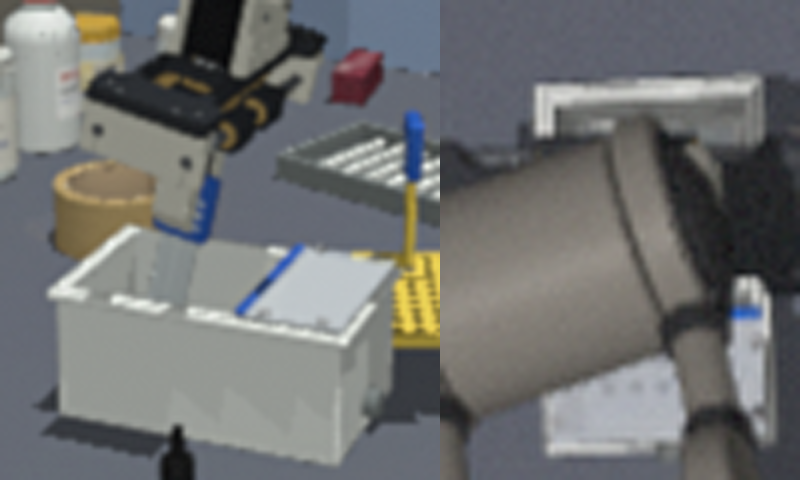

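The plate's handle tilts with the jaws and nothing binds (force about 2.4 N). Joint 5 is falling toward its limit, so I'll stop the tilt at about 20°. From there I'll raise the tilted plate until its far end clears the wall, then draw it forward.

{"api": "apply_moves", "payload": {"increments": [{"grip": 0.0,"linear": [-2,0,2.5],"turn": [0,-0.2,0]},{"grip": 0.0,"linear": [-4,0,5],"turn": [0,-0.4,0]},{"grip": 0.0,"linear": [-6,0,7.5],"turn": [0.01,-0.6,0]},{"grip": 0.0,"linear": [-9,0,10],"turn": [0.01,-0.8,0]},{"grip": 0.0,"linear": [-11,0,12],"turn": [0.02,-1.0,0]},{"grip": 0.0,"linear": [-13,0,14],"turn": [0.02,-1.2,0]},{"grip": 0.0,"linear": [-15,0,16],"turn": [0.02,-1.33,0]},{"grip": 0.0,"linear": [-15,0,20],"turn": [0.02,-1.33,0]},{"grip": 0.0,"linear": [-15,0,25],"turn": [0.02,-1.33,0]},{"grip": 0.0,"linear": [-15,0,30],"turn": [0.02,-1.33,0]}]}}

```text
time: 5.2
tool_pos: [0.5284, 0.2219, 0.1464]
tool_rot: [2.792, -0.0, 1.589]
contact_force: [0.3, -0.1, -2.9]
opening: 0.0118
```

```bash
python3 - <<'E'
from ov import *
from cell import *
s=read_camera("side")[:,:,::-1].copy(); t=read_camera("top")[:,:,::-1].copy()
a=cv2.resize(s[160:280,260:370],(440,480),interpolation=2);b=cv2.resize(t[170:250,230:290],(360,480),interpolation=2)
cv2.imwrite("pics/c4.png",np.hstack([a,b]))
o=observe();print(o["time"],o["tool_pos"],o["tool_rot"],o["opening"],o["contact_force"],o["qpos"])
E
```

```text
5.3 [0.52884741 0.22204808 0.14693541] [ 2.79074510e+00 -7.95440439e-04  1.58867577e+00] 0.01143049846291954 [ 0.20547697  0.26436818 -2.65318076] [ 0.32068405  0.36096281  1.80331409 -0.16943835  0.64794651 -1.14960325]
```

View pics/c4.png

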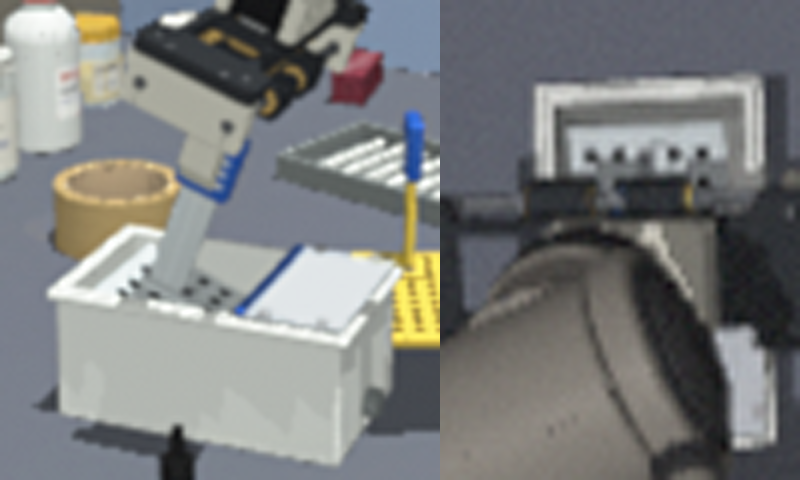

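The plate is tilted and its far end is rising inside the open mouth. I'll raise it 18 mm more, then draw it out forward along its slope.

{"api": "apply_moves", "payload": {"increments": [{"grip": 0.0,"linear": [0,0,5],"turn": [0,0,0]},{"grip": 0.0,"linear": [0,0,10],"turn": [0,0,0]},{"grip": 0.0,"linear": [0,0,15],"turn": [0,0,0]},{"grip": 0.0,"linear": [1,0,18],"turn": [0,0,0]},{"grip": 0.0,"linear": [8,0,21],"turn": [0,0,0]},{"grip": 0.0,"linear": [17,0,24],"turn": [0,0,0]},{"grip": 0.0,"linear": [27,1,28],"turn": [0,0,0]},{"grip": 0.0,"linear": [37,1,32],"turn": [0,0,0]},{"grip": 0.0,"linear": [45,1,35],"turn": [0,0,0]},{"grip": 0.0,"linear": [53,1,38],"turn": [0,0,0]}]}}

```text
time: 6.3
tool_pos: [0.5818, 0.2227, 0.1838]
tool_rot: [2.793, -0.0, 1.589]
contact_force: [-1.3, -0.1, -2.0]
opening: 0.0115
```

```bash
python3 - <<'E'
from ov import *
from cell import *
s=read_camera("side")[:,:,::-1].copy(); t=read_camera("top")[:,:,::-1].copy()
a=cv2.resize(s[160:280,260:370],(440,480),interpolation=2);b=cv2.resize(t[170:250,230:290],(360,480),interpolation=2)
cv2.imwrite("pics/c5.png",np.hstack([a,b]))
o=observe();print(o["time"],o["tool_pos"],o["tool_rot"],o["opening"],o["contact_force"],o["qpos"])
E
```

```text
6.4 [0.58235638 0.22275102 0.18421195] [ 2.79145014e+00 -4.52077189e-04  1.58827353e+00] 0.012008861574944914 [-0.5273724   0.0300322  -3.30626002] [ 0.28954001  0.39550308  1.62543665 -0.13000018  0.78654179 -1.22228283]
```

View pics/c5.png

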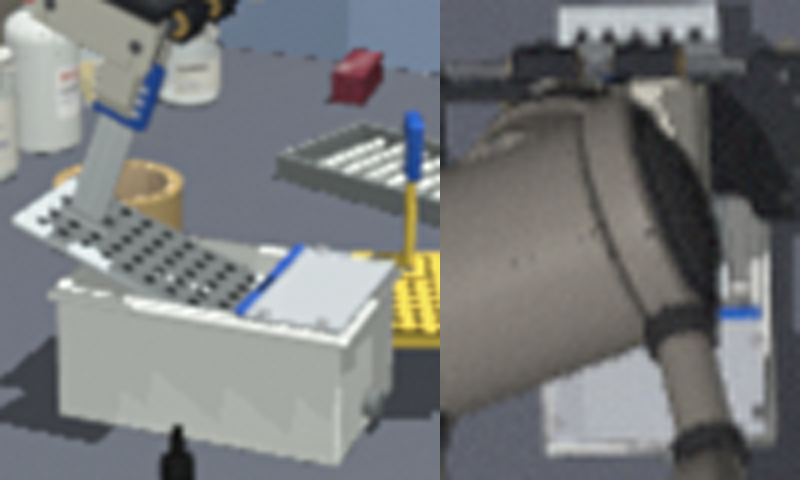

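The plate is nearly out and its near end is just past the cover strip. I'll draw it a little further, then go up.

{"api": "apply_moves", "payload": {"increments": [{"grip": 0.0,"linear": [9,0,3],"turn": [0,0,0]},{"grip": 0.0,"linear": [17,0,6],"turn": [0,0,0]},{"grip": 0.0,"linear": [21,0,12],"turn": [0,0,0]},{"grip": 0.0,"linear": [22,0,21],"turn": [0,0,0]},{"grip": 0.0,"linear": [22,0,31],"turn": [0,0,0]},{"grip": 0.0,"linear": [22,0,42],"turn": [0,0,0]},{"grip": 0.0,"linear": [22,0,53],"turn": [0,0,0]},{"grip": 0.0,"linear": [22,0,64],"turn": [0,0,0]},{"grip": 0.0,"linear": [22,0,75],"turn": [0,0,0]},{"grip": 0.0,"linear": [22,0,84],"turn": [0,0,0]}]}}

```text
time: 7.4
tool_pos: [0.6031, 0.2229, 0.2691]
tool_rot: [2.792, -0.0, 1.589]
contact_force: [0.2, 0.2, -2.0]
opening: 0.0115
```

```bash
python3 - <<'E'
from ov import *
from cell import *
s=read_camera("side")[:,:,::-1].copy(); t=read_camera("top")[:,:,::-1].copy()
a=cv2.resize(s[130:280,250:390],(448,480),interpolation=2);b=cv2.resize(t[150:250,230:305],(350,480),interpolation=2)
cv2.imwrite("pics/c6.png",np.hstack([a,b]))
o=observe();print(o["time"],o["tool_pos"],o["tool_rot"],o["opening"],o["contact_force"],o["torque"],o["qpos"])
E
```

```text
7.5 [0.60367961 0.22304009 0.26978225] [ 2.78970287e+00 -9.11299759e-04  1.58882525e+00] 0.01150342869610786 [ 0.51641032 -0.18358774 -3.21254389] [0.04128326 0.31687552 0.02393715] [ 0.27860819  0.35467099  1.43891113 -0.10411899  1.00932865 -1.26965708]
```

View pics/c6.png

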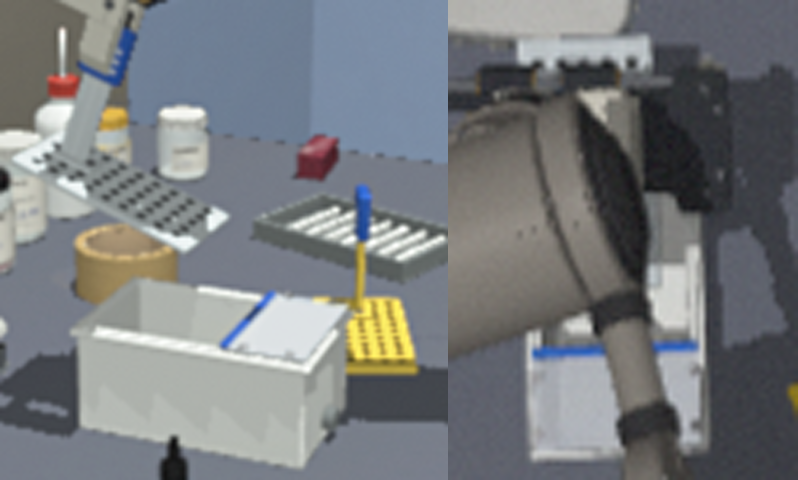

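The plate is free of the bath, with side force back to just its weight (about 3 N). Levelling it now, then carrying it high over the look-alike's 120 mm handle.

{"api": "apply_moves", "payload": {"increments": [{"grip": 0.0,"linear": [0,0,3],"turn": [0,0.3,0]},{"grip": 0.0,"linear": [0,0,6],"turn": [0,0.7,0]},{"grip": 0.0,"linear": [0,0,9],"turn": [-0.01,1.1,0]},{"grip": 0.0,"linear": [0,0,12],"turn": [-0.02,1.5,0]},{"grip": 0.0,"linear": [0,-2,15],"turn": [-0.03,1.9,0]},{"grip": 0.0,"linear": [0,-6,17],"turn": [-0.04,2.3,0]},{"grip": 0.0,"linear": [0,-13,19],"turn": [-0.05,2.7,0]},{"grip": 0.0,"linear": [0,-22,20],"turn": [-0.06,3.1,0]},{"grip": 0.0,"linear": [0,-33,20],"turn": [-0.06,3.3,0]},{"grip": 0.0,"linear": [0,-46,20],"turn": [-0.06,3.36,0]}]}}

```text
time: 8.5
tool_pos: [0.6032, 0.1762, 0.2869]
tool_rot: [-3.137, 0.0, 1.589]
contact_force: [0.5, -0.5, -2.5]
opening: 0.0117
```

{"api": "apply_moves", "payload": {"increments": [{"grip": 0.0,"linear": [-1,-15,0],"turn": [0,0,-0.1]},{"grip": 0.0,"linear": [-3,-35,0],"turn": [0,0,-0.3]},{"grip": 0.0,"linear": [-5,-58,0],"turn": [0,0,-0.5]},{"grip": 0.0,"linear": [-7,-83,0],"turn": [0,0,-0.7]},{"grip": 0.0,"linear": [-9,-108,0],"turn": [0,0,-0.9]},{"grip": 0.0,"linear": [-11,-133,0],"turn": [0,0,-1.1]},{"grip": 0.0,"linear": [-13,-158,0],"turn": [0,0,-1.3]},{"grip": 0.0,"linear": [-15,-183,0],"turn": [0,0,-1.5]},{"grip": 0.0,"linear": [-17,-208,0],"turn": [0,0,-1.7]},{"grip": 0.0,"linear": [-19,-233,0],"turn": [0,0,-1.9]}]}}

```text
time: 9.5
tool_pos: [0.5832, -0.0579, 0.288]
tool_rot: [-3.139, 0.0, 1.388]
contact_force: [-0.2, -0.1, -2.8]
opening: 0.0113
```

{"api": "apply_moves", "payload": {"increments": [{"grip": 0.0,"linear": [-2,-25,0],"turn": [0,0,-0.2]},{"grip": 0.0,"linear": [-3,-50,0],"turn": [0,0,-0.4]},{"grip": 0.0,"linear": [-4,-75,0],"turn": [0,0,-0.6]},{"grip": 0.0,"linear": [-5,-97,0],"turn": [0,0,-0.75]},{"grip": 0.0,"linear": [-6,-115,0],"turn": [0,0,-0.85]},{"grip": 0.0,"linear": [-7,-128,0],"turn": [0,0,-0.95]},{"grip": 0.0,"linear": [-7,-137,0],"turn": [0,0,-1.0]},{"grip": 0.0,"linear": [-7,-143,0],"turn": [0,0,-1.05]},{"grip": 0.0,"linear": [-7,-145,0],"turn": [0,0,-1.05]},{"grip": 0.0,"linear": [-7,-145,0],"turn": [0,0,-1.05]}]}}

```text
time: 10.5
tool_pos: [0.5771, -0.2009, 0.2877]
tool_rot: [-3.138, -0.0, 1.28]
contact_force: [0.2, -0.3, -3.1]
opening: 0.0118
```

```bash
python3 - <<'E'
from ov import *
from cell import *
s=read_camera("side")[:,:,::-1].copy(); t=read_camera("top")[:,:,::-1].copy()
cv2.imwrite("pics/s7raw.png",s);cv2.imwrite("pics/t7raw.png",t)
cv2.imwrite("pics/s7.png",cv2.resize(s[120:260,290:450],None,fx=5,fy=4.2,interpolation=2) if 0 else cv2.resize(s[120:260,290:450],None,fx=4.2,fy=4.2,interpolation=2))
cv2.imwrite("pics/t7.png",cv2.resize(t[130:260,310:450],None,fx=4.4,fy=4.4,interpolation=2))
o=observe();print(o["time"],o["tool_pos"],o["tool_rot"],o["opening"],o["contact_force"],o["torque"],o["qpos"])
E
```

```text
10.6 [ 0.57712579 -0.2004942   0.28772207] [-3.13836189e+00 -4.44693430e-04  1.28066609e+00] 0.011947014173325254 [-0.1433007   0.74460577 -2.53935224] [-0.0215928  -0.07429359  0.03506463] [-4.59679037e-01  4.73421852e-01  1.15324109e+00 -1.06984282e-04
  1.51818919e+00 -1.74034004e+00]
```

View pics/s7.png

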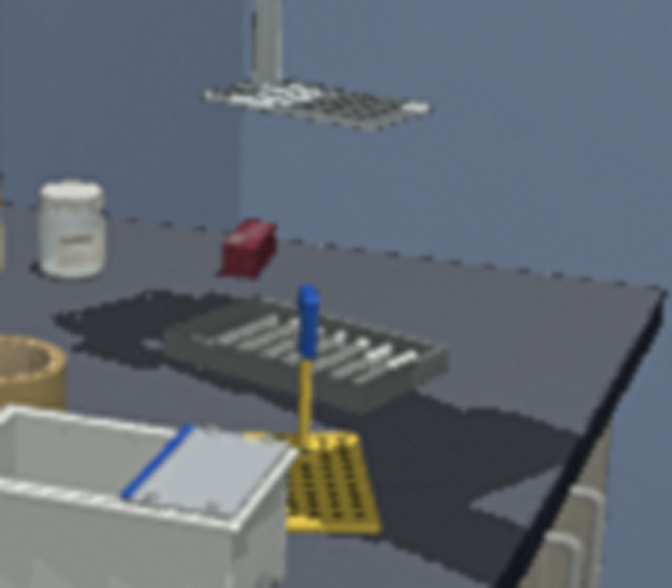

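View pics/t7.png

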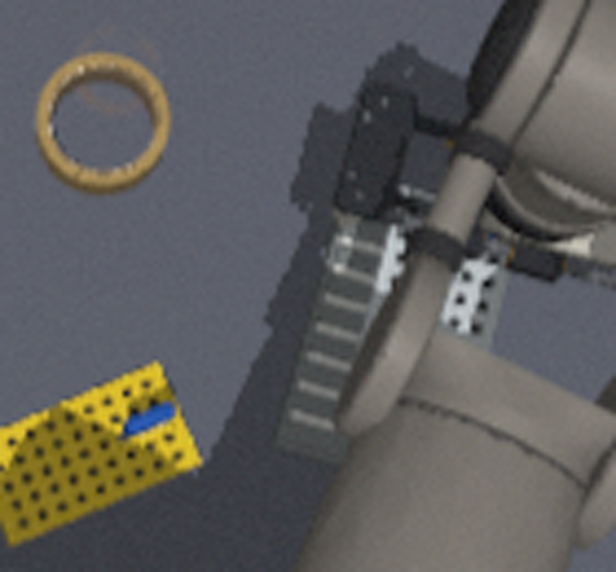

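The plate is level above the rack: side crop corners (205,96), (430,107), (375,127). The tape roll is untouched at (103,122) in the top crop. I'll descend part way and check alignment against the model.

{"api": "apply_moves", "payload": {"increments": [{"grip": 0.0,"linear": [0,0,-8],"turn": [0,0,0]},{"grip": 0.0,"linear": [0,0,-23],"turn": [0,0,0]},{"grip": 0.0,"linear": [0,0,-40],"turn": [0,0,0]},{"grip": 0.0,"linear": [0,0,-57],"turn": [0,0,0]},{"grip": 0.0,"linear": [0,0,-74],"turn": [0,0,0]},{"grip": 0.0,"linear": [0,0,-91],"turn": [0,0,0]},{"grip": 0.0,"linear": [0,0,-108],"turn": [0,0,0]},{"grip": 0.0,"linear": [0,0,-123],"turn": [0,0,0]},{"grip": 0.0,"linear": [0,0,-135],"turn": [0,0,0]},{"grip": 0.0,"linear": [0,0,-145],"turn": [0,0,0]}]}}

```text
time: 11.6
tool_pos: [0.5768, -0.2008, 0.1416]
tool_rot: [-3.138, -0.0, 1.28]
contact_force: [-0.8, 0.8, -3.0]
opening: 0.012
```

```bash
python3 - <<'E'
from ov import *
from cell import *
s=read_camera("side")[:,:,::-1].copy(); t=read_camera("top")[:,:,::-1].copy()
o=observe();print(o["time"],o["tool_pos"],o["tool_rot"],o["opening"],o["contact_force"],o["torque"])
rack=[.5347,-.188,-.29]
yaw=o["tool_rot"][2]-np.pi/2; p=o["tool_pos"]; pl=[p[0]-.045*np.cos(yaw),p[1]-.045*np.sin(yaw),yaw]; zb=p[2]-.085
print("plate",pl,zb)
m=[(rect(rack,-.093,.093,-.058,.058,.022),(0,0,255)),(rect(rack,-.087,.087,-.052,.052,.022),(0,0,255)),(rect(rack,-.093,.093,-.058,.058,0),(0,0,255)),
(rect(pl,-.075,.075,-.04,.04,zb+.006),(0,255,0))]
overlay(s,"side",m,(320,160),(90,75),7,"pics/s8.png"); overlay(t,"top",m,(365,165),(70,85),7,"pics/t8.png")
t0=cv2.imread("pics/top0.png");overlay(t0,"top",m[:3],(365,165),(70,85),7,"pics/t8b.png")
E
```

```text
11.7 [ 0.57625759 -0.2006384   0.14111383] [-3.13563270e+00 -6.62641651e-04  1.28002443e+00] 0.011722242909433076 [ 0.63025162  0.5544292  -2.27005858] [-0.01226998 -0.01589801  0.01139471]
plate [np.float64(0.5331465621886137), np.float64(-0.18773726951367528), np.float64(-0.2907718930837979)] 0.05611382890602022
```

View pics/s8.png

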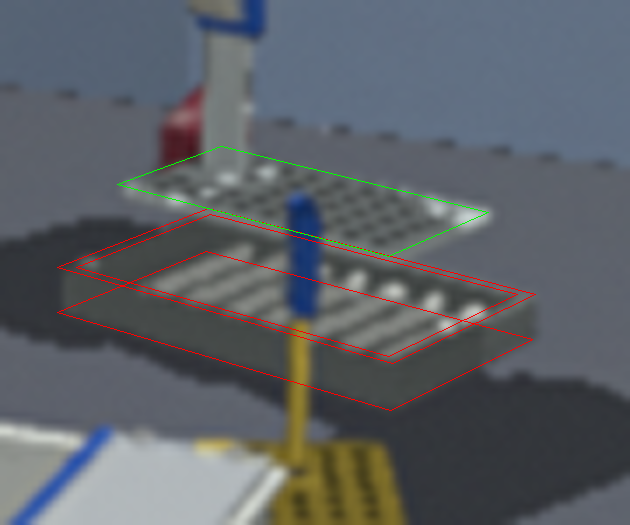

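View pics/t8.png

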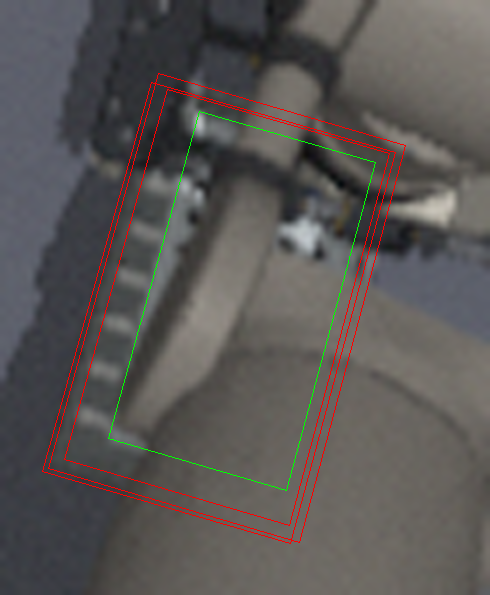

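View pics/t8b.png

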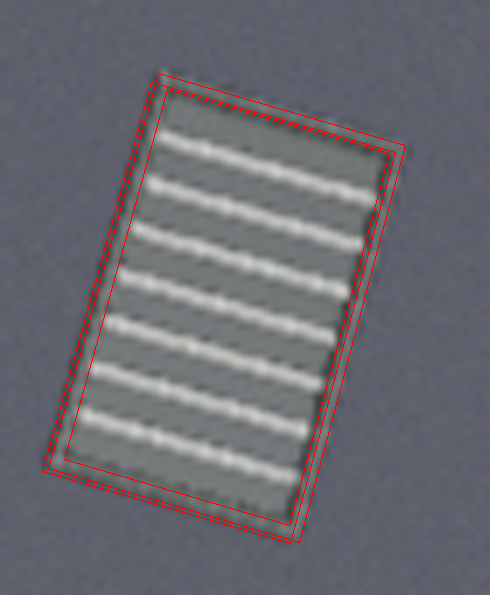

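Plate and rack overlays agree: the plate is centred within about 2 mm of the rack's middle, with 12 mm clearance all round. I'm lowering it, with a 0.3° tilt correction, then going slowly to contact.

{"api": "apply_moves", "payload": {"increments": [{"grip": 0.0,"linear": [1,0,-6],"turn": [-0.02,-0.06,0]},{"grip": 0.0,"linear": [1,0,-13],"turn": [-0.02,-0.06,0]},{"grip": 0.0,"linear": [1,0,-20],"turn": [-0.02,-0.06,0]},{"grip": 0.0,"linear": [1,0,-26],"turn": [-0.02,-0.06,0]},{"grip": 0.0,"linear": [1,0,-31],"turn": [-0.02,-0.06,0]},{"grip": 0.0,"linear": [1,0,-35],"turn": [-0.02,-0.06,0]},{"grip": 0.0,"linear": [1,0,-38],"turn": [-0.02,-0.06,0]},{"grip": 0.0,"linear": [1,0,-40],"turn": [-0.02,-0.06,0]},{"grip": 0.0,"linear": [1,0,-41],"turn": [-0.02,-0.06,0]},{"grip": 0.0,"linear": [1,0,-41],"turn": [-0.02,-0.06,0]}]}}

```text
time: 12.7
tool_pos: [0.578, -0.2012, 0.1017]
tool_rot: [3.138, 0.0, 1.28]
contact_force: [-0.0, 0.1, -1.9]
opening: 0.012
```

{"api": "apply_moves", "payload": {"increments": [{"grip": 0.0,"linear": [0,0,-0.5],"turn": [0,0,0]},{"grip": 0.0,"linear": [0,0,-1],"turn": [0,0,0]},{"grip": 0.0,"linear": [0,0,-1.5],"turn": [0,0,0]},{"grip": 0.0,"linear": [0,0,-2],"turn": [0,0,0]}]}}

```text
time: 13.1
tool_pos: [0.578, -0.2012, 0.0998]
tool_rot: [3.138, 0.0, 1.28]
contact_force: [0.4, -0.4, -2.6]
opening: 0.0117
```

{"api": "apply_moves", "payload": {"increments": [{"grip": 0.0,"linear": [0,0,-0.5],"turn": [0,0,0]},{"grip": 0.0,"linear": [0,0,-1],"turn": [0,0,0]},{"grip": 0.0,"linear": [0,0,-1.5],"turn": [0,0,0]},{"grip": 0.0,"linear": [0,0,-1.5],"turn": [0,0,0]}]}}

```text
time: 13.5
tool_pos: [0.5779, -0.2011, 0.0981]
tool_rot: [3.138, 0.0, 1.28]
contact_force: [-0.1, 0.4, -2.9]
opening: 0.0121
```

```bash
python3 - <<'E'
from ov import *
from cell import *
s=read_camera("side")[:,:,::-1].copy()
o=observe();print(o["time"],o["tool_pos"],o["tool_rot"],o["contact_force"],o["torque"])
cv2.imwrite("pics/s9.png",cv2.resize(s[160:235,320:410],None,fx=7,fy=7,interpolation=2))
E
```

```text
13.55 [ 0.57795326 -0.20115386  0.09819983] [3.13820377e+00 3.86294114e-05 1.27980748e+00] [ 0.12401824 -0.23194107 -2.91025465] [-0.06989552 -0.09293548  0.02350733]
```

View pics/s9.png

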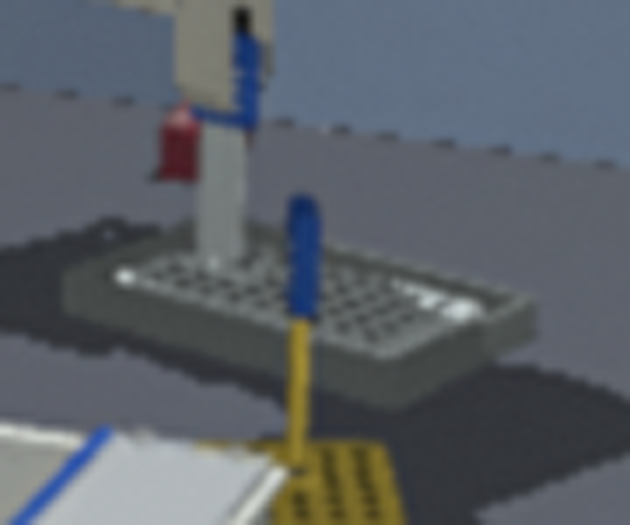

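The plate is inside the rim all round (side crop corners (120,275), (465,310), (385,355)). No contact load yet, so I'll lower a little more.

{"api": "apply_moves", "payload": {"increments": [{"grip": 0.0,"linear": [0,0,-0.4],"turn": [0,0,0]},{"grip": 0.0,"linear": [0,0,-0.8],"turn": [0,0,0]},{"grip": 0.0,"linear": [0,0,-1.2],"turn": [0,0,0]},{"grip": 0.0,"linear": [0,0,-1.2],"turn": [0,0,0]}]}}

```text
time: 13.95
tool_pos: [0.5781, -0.2012, 0.0972]
tool_rot: [3.138, 0.0, 1.28]
contact_force: [-0.9, 0.9, -0.9]
opening: 0.0117
```

{"api": "apply_moves", "payload": {"increments": [{"grip": 0.0,"linear": [0,0,-0.3],"turn": [0,0,0]},{"grip": 0.0,"linear": [0,0,-0.6],"turn": [0,0,0]},{"grip": 0.0,"linear": [0,0,-0.6],"turn": [0,0,0]}]}}

```text
time: 14.25
tool_pos: [0.5783, -0.2013, 0.097]
tool_rot: [3.137, 0.0, 1.28]
contact_force: [0.7, -1.4, 4.2]
opening: 0.0117
```

The plate is seated: force went from -2.9 to +4.2 N and descent stopped at 0.097 m, as predicted. Releasing part-way open.

{"api": "apply_moves", "payload": {"increments": [{"grip": 0.0,"linear": [0,0,0],"turn": [0,0,0]},{"grip": 0.14,"linear": [0,0,0],"turn": [0,0,0]},{"grip": 0.18,"linear": [0,0,0],"turn": [0,0,0]},{"grip": 0.25,"linear": [0,0,0],"turn": [0,0,0]},{"grip": 0.35,"linear": [0,0,0],"turn": [0,0,0]},{"grip": 0.4,"linear": [0,0,0],"turn": [0,0,0]},{"grip": 0.4,"linear": [0,0,0],"turn": [0,0,0]}], "grip_force": 10}}

```text
time: 14.95
tool_pos: [0.578, -0.2011, 0.0964]
tool_rot: [3.138, 0.0, 1.28]
contact_force: [0.0, 0.2, 0.2]
opening: 0.0362
```

{"api": "apply_moves", "payload": {"increments": [{"grip": 0.4,"linear": [0,0,4],"turn": [0,0,0]},{"grip": 0.4,"linear": [0,0,12],"turn": [0,0,0]},{"grip": 0.4,"linear": [0,0,24],"turn": [0,0,0]},{"grip": 0.4,"linear": [0,0,40],"turn": [0,0,0]},{"grip": 0.4,"linear": [0,0,60],"turn": [0,0,0]},{"grip": 0.4,"linear": [0,0,80],"turn": [0,0,0]},{"grip": 0.4,"linear": [0,0,100],"turn": [0,0,0]},{"grip": 0.4,"linear": [0,0,120],"turn": [0,0,0]},{"grip": 0.4,"linear": [0,0,140],"turn": [0,0,0]},{"grip": 0.4,"linear": [0,0,150],"turn": [0,0,0]}]}}

```text
time: 15.95
tool_pos: [0.5786, -0.2014, 0.2496]
tool_rot: [3.134, 0.001, 1.28]
contact_force: [-0.5, -0.0, 0.3]
opening: 0.0366
```

{"api": "apply_moves", "payload": {"increments": [{"grip": 0.4,"linear": [-10,30,0],"turn": [0,0,0]},{"grip": 0.4,"linear": [-25,65,0],"turn": [0,0,0]},{"grip": 0.4,"linear": [-40,100,0],"turn": [0,0,0]},{"grip": 0.4,"linear": [-55,140,0],"turn": [0,0,0]},{"grip": 0.4,"linear": [-65,180,0],"turn": [0,0,0]},{"grip": 0.4,"linear": [-75,220,0],"turn": [0,0,0]},{"grip": 0.4,"linear": [-85,260,0],"turn": [0,0,0]},{"grip": 0.4,"linear": [-95,300,0],"turn": [0,0,0]},{"grip": 0.4,"linear": [-95,320,0],"turn": [0,0,0]},{"grip": 0.4,"linear": [-95,320,0],"turn": [0,0,0]}]}}

```text
time: 16.95
tool_pos: [0.4825, 0.1212, 0.2469]
tool_rot: [3.138, -0.001, 1.283]
contact_force: [0.3, -0.4, -0.8]
opening: 0.0366
```

```bash
python3 - <<'E'
from ov import *
from cell import *
s=read_camera("side")[:,:,::-1].copy(); t=read_camera("top")[:,:,::-1].copy()
o=observe();print(o["time"],o["tool_pos"],o["tool_rot"],o["opening"],o["contact_force"])
cv2.imwrite("pics/s10raw.png",s);cv2.imwrite("pics/t10raw.png",t)
rack=[.5347,-.188,-.29]
m=[(rect(rack,-.093,.093,-.058,.058,.022),(0,0,255)),(rect(rack,-.087,.087,-.052,.052,.022),(0,0,255))]
overlay(t,"top",m,(365,165),(70,85),6,"pics/t10.png")
cv2.imwrite("pics/s10.png",cv2.resize(s[160:240,320:410],None,fx=7,fy=7,interpolation=2))
E
```

```text
17.05 [0.48295191 0.11874129 0.24660444] [3.13778393e+00 4.21432744e-04 1.28101438e+00] 0.03677046953383662 [ 0.46762857 -0.88306207 -0.05658439]
```

View pics/s10.png

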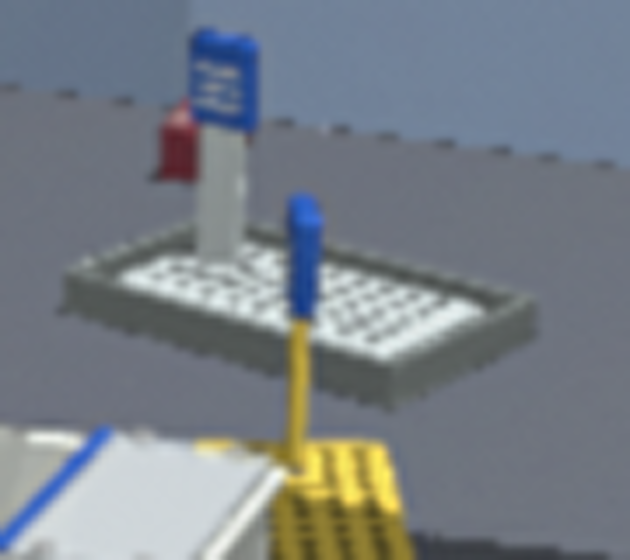

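View pics/t10.png

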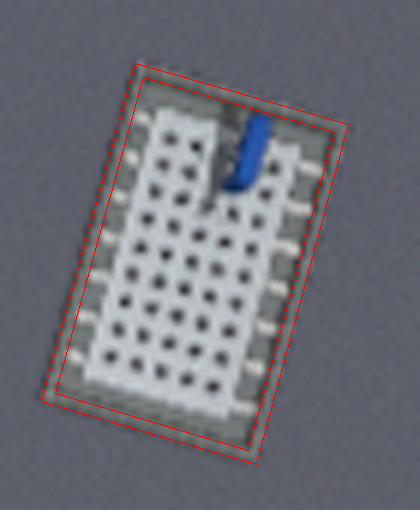

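View pics/t10raw.png

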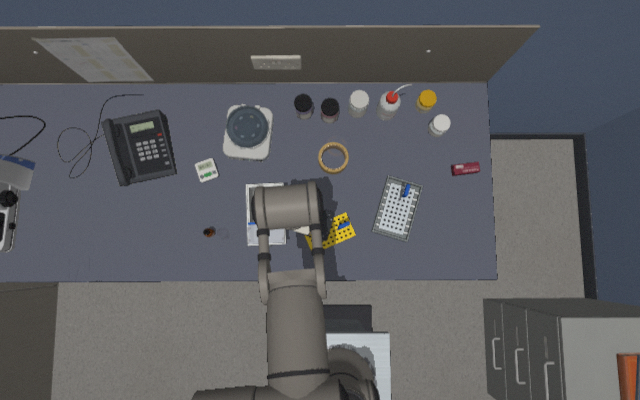

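View pics/s10raw.png

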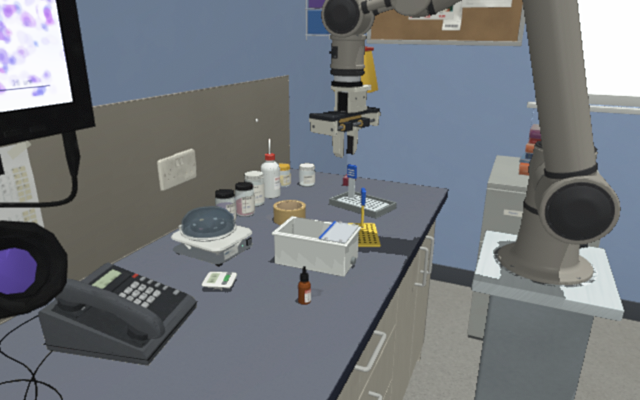

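The plate lies flat inside the rack's rim with its grip upright (top px (407,189)) and margin on all sides. The tape roll (333,157), bottle (210,232) and yellow plate are where they began, and the robot is clear at z = 0.247 m. Handing in.

```bash
python3 -c "
import cv2,numpy as np
a=cv2.imread('pics/top0.png').astype(int);b=cv2.imread('pics/t10raw.png').astype(int)
for n,(x0,x1,y0,y1) in dict(tape=(312,352,138,178),bottle=(198,222,222,242)).items(): print(n,abs(a-b)[y0:y1,x0:x1].mean().round(2))
from cell import hand_in,observe
print(hand_in())"
```

```text
tape 2.08
bottle 2.24
the job is handed in; nothing more can be done
None
```

The strainer plate is out of the bath and lying flat, grip upward, inside the rim of the draining rack, and it has been released. I handed the job in at about 17 s of the 51 s allowed.

**How it went:**
- I gripped the blue handle and raised the plate's open end to about 20°, less than the 30° I had planned, because joint 5 was nearing its lower limit.
- I lifted it tilted until the far end cleared the wall, then drew it out from under the cover. The forces I read stayed within about 3 N.
- I levelled it, carried it high over the yellow look-alike and lowered it onto the rack's ribs. Contact was about 4 N before I let go.

**Last checks:**
- Both cameras show the plate inside the rim on all sides, with the grip upright.
- The gripper was clear at z = 0.247 m, with contact forces only at noise level.
- The tape roll and bottle show only noise-level pixel differences from the first top image.
- No check failed. The one disagreement was that side-camera overlays sat about 1 px (2–3 mm) off the top-camera fits, roughly the stated calibration error and well inside the 12 mm clearance.

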